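# Slide one cam follower out of the packed rack and fit it in the cam carrier

## Task

The empty bore of the aluminium cam carrier still needs its cam follower. The followers stand touching in a row in the groove of the grey rack, too tight to grip: lower the closed fingers slowly on to the top of the one at the open end, press gently, just enough to slide it out past the rack's two spring balls on to the landing, well clear of the row, then pick it up and fit it in the empty bore, upright and fully home. Never press hard on it, and leave the other followers where they stand.

Things in the scene. Friction and masses are not known exactly. Their poses are not given: they have to be found in the camera images.
- rack: grey nylon rack fixed to the bench, 218 (x) by 71 (y) mm. A groove 31 mm wide runs along its x at y = 0, floor 10 mm above the bench, between 20 mm thick walls from x = -44 mm (open end) to 100 mm; closed at x = 87 mm. Wall tops are 30.5 mm above the bench, 1 mm below the followers' tops. Oiled, friction about 0.15. Origin: underside, on the groove's centre line; x points into the groove, z up
- gate (a point): point on the groove floor midway between two spring ball plungers, one in each wall just inside the open end (x = -37 mm of the rack), that keep the row from sliding out. The 10 mm balls stand 3 mm out of the walls, 14 mm above the floor, and give way when a follower is pushed past with about 3 N; the next follower stays behind them
- landing (a point): point on the rack's landing: the groove floor runs on level in front of the open end, without side walls, from x = -44 to -113 mm of the rack, to a 3 mm high lip. The point lies on the floor, on the groove's centre line, at x = -78 mm: a good place to slide the follower to. Axes as the rack's
- bucket_a: the follower to be fitted: first of the row, at the open end. Plain grey steel cylinder, 28 mm in diameter, 21.5 mm tall, flat ends, 60 g, oiled. Lapped faces: touch its top at 5 mm/s or less; pressed with 12 to 16 N it slides along under the fingertips, with much less it slips at the spring balls; over 25 N even for a moment marks it. Origin: centre of its underside, z up along its axis
- bucket_b: second follower of the row, the same make and size, touching the first; must stay. Origin: centre of its underside
- bucket_c: third follower of the row, the same; must stay
- bucket_d: fourth and innermost follower of the row, the same; must stay
- fitted_bucket: a like follower that is already home in the other bore of the cam carrier, its top 3.5 mm above the deck; must stay
- carrier: aluminium cam carrier fixed to the bench, 66 (x) by 190 (y) mm, flat deck 36 mm above the bench. A bearing saddle with bolts, 21 mm above the deck, at each end, 74 to 92 mm either side of the middle; low lugs along the foot. Two upright blind bores in the deck at y = +27 mm (empty) and -27 mm (filled). Origin: underside, middle; z up
- bore (a point): centre of the mouth of the empty bore, level with the deck. The bore is 29.6 mm wide, 18 mm deep, with a 2 mm chamfer; z up, axes as the carrier's. A follower that is home stands 3.5 mm proud of the deck
- bore_floor (a point): centre of the floor of the empty bore, 18 mm below its mouth
Not all that is in view belongs to the job. What is shaped like the bucket_a but green is not meant.

How it is judged:
By the outcome, as a careful person would: the job done as asked, in the order asked, and still so for the second after the job is handed in, with the robot touching nothing.
It also fails if it takes over 67 s, if anything falls off the work surface, if the arm or the gripper's body presses on something with over 40 N, if the wrist force passes 120 N, or if a joint passes its speed limit or range.

## Robot

A 7-joint arm with a two-finger parallel gripper is mounted at the origin on a cart in front of the work surface, level with it; the furniture and walls round the work are solid. World frame = base frame: x ahead of the robot, y to its left, z up, the work surface at z = 0. Lengths are in m, angles in rad, forces in N, time in s.
With the tool pointing down it reaches from about 0.425 to 1.025 m from the base axis. Payload 3.6 kg.
Tool frame: the origin (TCP) lies between the finger pads; the fingertips stand 11 mm ahead of it and the grasp point (between the pads) lies 8 mm behind it (manip.finger_overhang is the distance from the TCP to the fingertips, in m); z points along the fingers, y is the line along which they close (so a half turn about z gives the same grasp; the last joint's range is limited). The gripper opens to 85 mm and grips with 20 to 120 N. Pads are 22 mm wide; open, the fingers measure 114 mm over their backs; the gripper's body (76 mm by 85 mm) begins 54 mm behind the grasp point. The pads swing forward as they close: fully open they stand 13 mm farther back than shut.
Start: joints at [-1.373, 0.591, 0.048, 1.609, -0.033, 0.943, -0.034], TCP at [0.209, 0.694, 0.242] pointing down, gripper open.
Joint ranges: [-2.69, 2.69], [-0.47, 2.24], [-1.27, 1.36], [0.19, 2.51], [-1.53, 4.68], [0.08, 2.07], [-3.09, 3.09]. Speed limits (rad/s): [2.57, 2.57, 3.14, 3.14, 3.14, 3.14, 3.14].

## Interface

Orientations are given as a unit quaternion [w, x, y, z].
In Python, from cell import status, imaging, job, manip gives the robot as it stands.
- The arm moves only by the shell command python3 -m creep 'ROWS' [OPENING] [FORCE]. ROWS is JSON, a list of rows, each a list of 6 numbers: the shift along the tool's x, y, z in mm, then the turn, a rotation vector about the tool's x, y, z in rad. In form: [[dx, dy, dz, ax, ay, az], ...]. A call has 1 to 5 rows; each row shifts and turns the commanded pose from where the row before left it, along the tool's axes as they then stand; what a row does not reach is not made up. A row lasts 1/10 s, in which the tool goes at most 50 mm and 8.59 degrees, less where a joint would pass 70% of its speed; a pose out of reach is approached as far as the arm can. A call is refused whole if a number of a shift passes 50 or a number of a turn 0.15, either way. A call with a gripper value outside its range is refused whole. OPENING is the closure in counts, from 0 (fully open) to 255 (shut), set as the call begins (- or left out, the last holds). The fingers move at their own pace and stop on an object; FORCE is the grip in N (left out, the last holds). Time passes only in rows, so rows that do not move let the fingers close. It gives the time, the measured TCP pose, the force, the opening and the grip force at its end, in the units of the state.
- status.observe(): the state, without advancing time (a new reading comes with each control period).
- imaging.get_image(name): name is "side" or "top"; returns a dict with "color" (384x512x3 uint8, red, green, blue), "depth" (384x512 float32, m along the optical axis (not along the pixel's ray), 0 where there is no reading), "camera_matrix" (3x3 intrinsics, pixels), "rvec" (rotation vector, rad) and "tvec" (3), from world to camera coordinates, as OpenCV has them. Camera axes: x right, y down, z forward; pixel columns grow to the right and rows downward; lengths in m; the calibration is good to about 2 mm. A picture is of the moment at which its call begins.
- job.finish_job(): hands the job in; it is judged then, once.
The state is a dict: "time_s": time; "joints": joint angles; "joint_velocities": joint speeds; "joint_efforts": joint torques, N m; "tcp_pos": TCP position; "orientation": TCP orientation; "contact_force": force on the tool from outside, world axes, zero at the start; "ft_torque": the same for the moment, N m; "gripper_width": finger opening in m; "grasp_force": force on a finger pad.
Only numpy, scipy, OpenCV 4.12 (cv2) and the standard library are available. Lean on these libraries where they do the work, as an engineer would, in place of code of your own. Each camera call takes 0.05 s, during which the arm holds its last target. There are 200 camera calls.

## Working session

There is one attempt and no reset: what is moved stays moved. The work goes in short steps, Python scripts to look and compute and a shell command to move; the robot and the scene stay as the last step left them, time stands still between calls to the robot, and variables do not carry over. Pictures are saved under pics/ and viewed, at most 10 in all, crops included, and the job is handed in when it is done.

```bash
ls; mkdir -p pics; cat > h.py <<'E'
import numpy as np, cv2
from cell import status, imaging, job, manip
def grab(n):
    d=imaging.get_image(n); np.savez(''+n+'.npz',**d); return d
def load(n): return dict(np.load(''+n+'.npz'))
def ray(d,uv,z):
    R=cv2.Rodrigues(d['rvec'])[0]; t=d['tvec'].ravel()
    uv=np.asarray(uv,float).reshape(-1,2)
    r=np.c_[uv,np.ones(len(uv))]@np.linalg.inv(d['camera_matrix']).T@R
    c=-R.T@t
    return c+r*((z-c[2])/r[:,2])[:,None]
def proj(d,P): return cv2.projectPoints(np.asarray(P,float).reshape(-1,3),d['rvec'],d['tvec'],d['camera_matrix'],None)[0].reshape(-1,2)
def cloud(d):
    R=cv2.Rodrigues(d['rvec'])[0]; t=d['tvec'].ravel(); z=d['depth']
    v,u=np.indices(z.shape); p=np.stack([u*z,v*z,z],-1)@np.linalg.inv(d['camera_matrix']).T
    return (p-t)@R
E
python3 - <<'E'
from h import *
print(status.observe(), manip.finger_overhang)
for n in('side','top'):
    d=grab(n); print(n,d['camera_matrix'],d['rvec'].ravel(),d['tvec'].ravel())
    print(-cv2.Rodrigues(d['rvec'])[0].T@d['tvec'].ravel())
    cv2.imwrite(f'pics/{n}0.png',cv2.resize(d['color'][...,::-1],(800,600),interpolation=cv2.INTER_CUBIC))
E
```

```text
pics
{'time_s': 0.0, 'joints': array([-1.37250651,  0.59208748,  0.04830544,  1.60986122, -0.03326021,
        0.94266893, -0.03369813]), 'joint_velocities': array([-5.54705230e-04, -2.00999977e-04, -4.51669449e-04,  1.40086017e-03,
       -3.94753137e-05, -8.68515571e-04, -1.99769557e-05]), 'joint_efforts': array([-5.01492868e-04, -5.48687768e+01,  1.54601522e+00, -1.98115325e+01,
        9.29828355e-03,  9.05938534e-03, -1.12348999e-05]), 'tcp_pos': array([0.20833061, 0.69357567, 0.24114931]), 'orientation': array([-8.18869530e-05,  1.45328261e-01,  9.89382870e-01, -1.10753308e-03]), 'contact_force': array([-0.43523042,  0.24202669, -0.4656691 ]), 'ft_torque': array([-0.01473711, -0.00841109, -0.00513151]), 'grasp_force': 0.0, 'gripper_width': 0.08559010329727042} 0.011
side [[432.97486874   0.         247.82369011]
 [  0.         432.97486874 198.23007193]
 [  0.           0.           1.        ]] [ 0.22046623 -3.00585249  0.76939542] [ 0.55635045 -0.06682866  1.05420008]
[0.47331656 0.6399507  0.88981135]
top [[485.81006211   0.         241.29126695]
 [  0.         485.81006211 198.71675415]
 [  0.           0.           1.        ]] [ 2.16381624 -2.14421072  0.10313819] [0.17899386 0.52226901 0.98587236]
[0.40497748 0.16458154 1.0419473 ]
```

View pics/top0.png

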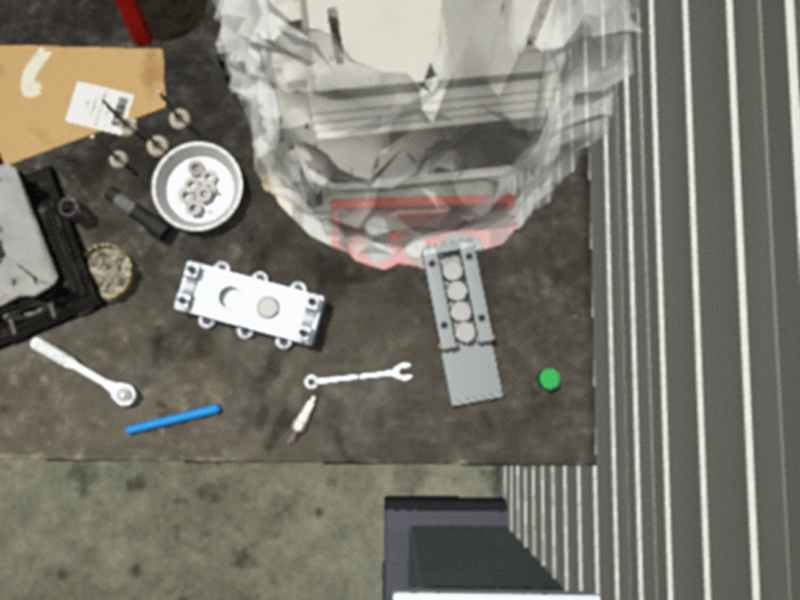

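View pics/side0.png

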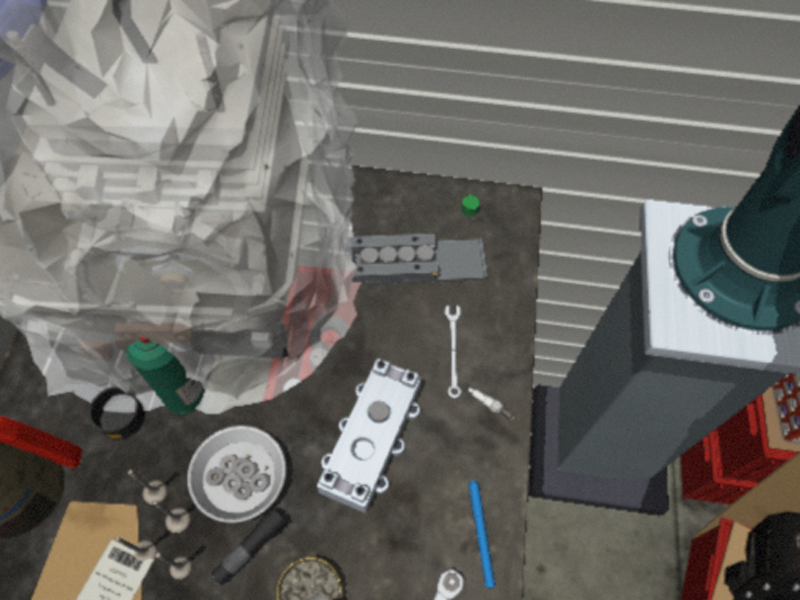

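The top view, in 800x600 pixels, shows the rack with four grey followers at (465,332), (461,311), (457,290) and (453,269). The landing is at (472,375). The carrier's empty bore is at (231,297) and the fitted follower at (268,307). The candidates are those four, the fitted one and the green puck at (549,379). bucket_a is (465,332) top and (427,253) side: it is grey and next to the landing, at the open end.

```bash
cat > m.py <<'E'
from h import *
s=800/512; K=8
def circ(d,u,v,z,rad,half=14):
    # u,v in 800px; hough in upscaled crop
    u/=s; v/=s; x0,y0=int(u)-half,int(v)-half
    g=cv2.cvtColor(d['color'],cv2.COLOR_RGB2GRAY)[y0:y0+2*half,x0:x0+2*half]
    g=cv2.resize(g,None,fx=K,fy=K,interpolation=cv2.INTER_CUBIC)
    P=ray(d,[u,v],z)[0]; r=np.linalg.norm(proj(d,P+[rad,0,0])-proj(d,P))*K
    c=cv2.HoughCircles(g,cv2.HOUGH_GRADIENT,1,1000,param1=60,param2=5,minRadius=int(r*.9),maxRadius=int(r*1.12))
    c=c[0,0]; uv=(c[:2]+.5)/K-.5+[x0,y0]
    return uv,ray(d,uv,z)[0],c[2]/r
E
python3 - <<'E'
from m import *
T=load('top');S=load('side')
L={'a':((465,332),(427,253),.0315),'b':((461,311),(407,254),.0315),'c':((457,290),(388,255),.0315),'d':((453,269),(369,256),.0315),'fit':((268,307),(378,411),.0395),'bore':((231,297),(363,447),.036)}
ims=[]
for n,(a,b,z) in L.items():
    for d,p,nm in((T,a,'top'),(S,b,'side')):
        uv,P,r=circ(d,*p,z,.014 if n!='bore' else .0155); print(n,nm,(uv*s).round(1),(P*1000).round(1),round(r,2))
def crop(d,u,v,w,h,k): 
    u,v=int(u/s),int(v/s); return cv2.resize(d['color'][v-h:v+h,u-w:u+w,::-1],None,fx=k,fy=k,interpolation=cv2.INTER_CUBIC)
A=np.hstack([crop(T,465,325,33,45,6),crop(S,425,257,33,45,6)])
cv2.imwrite('pics/c1.png',A)
B=np.hstack([crop(T,250,302,55,45,6)]);cv2.imwrite('pics/c2.png',B)
C=cloud(T); m=(C[...,2]>.06)&(T['depth']>0)
# height near rack inner end
for x in np.arange(.5,.9,.05):
    print(round(x,2),[int(1000*np.nanmax(np.where((abs(C[...,0]-x)<.025)&(abs(C[...,1]-y)<.025)&(T['depth']>0),C[...,2],-1))) for y in np.arange(.3,-.2,-.05)])
E
```

```text
a top [464.1 330.5] [494.7  67.4  31.5] 0.98
a side [405.1 253.1] [524.3  73.7  31.5] 0.96
b top [460.4 310.9] [520.9  72.3  31.5] 0.99
b side [404.9 254.5] [524.3  76.2  31.5] 0.94
c top [456.4 290. ] [549.1  77.4  31.5] 0.94
c side [404.7 254.3] [524.6  75.9  31.5] 0.9
d top [451.8 269.5] [576.9  83.7  31.5] 0.97
d side [360.7 256.8] [589.7  90.2  31.5] 1.02
fit top [267.6 307. ] [523.2 329.6  39.5] 1.07
fit side [377.9 410.9] [526.4 331.8  39.5] 1.04
bore top [229.3 296.7] [537.1 382.   36. ] 0.95
bore side [362.1 448.8] [539.1 384.6  36. ] 1.03
0.5 [58, 52, 3, 5, 35, 35, 4, 4, 535, -1000]
0.55 [51, 59, 4, 4, 34, 35, 4, 4, 535, -1000]
0.6 [267, 399, 558, 569, 609, 592, 219, 4, 541, -1000]
0.65 [498, 583, 567, 611, 625, 603, 505, 419, 546, -1000]
0.7 [499, 545, 518, 439, -1000, 469, 500, 476, 546, -1000]
0.75 [408, 436, 438, 438, -1000, -1000, -1000, 407, 456, -1000]
0.8 [-1000, 333, -1000, -1000, -1000, -1000, -1000, -1000, 366, -1000]
0.85 [-1000, -1000, -1000, -1000, -1000, -1000, -1000, -1000, 274, -1000]
```

View pics/c1.png

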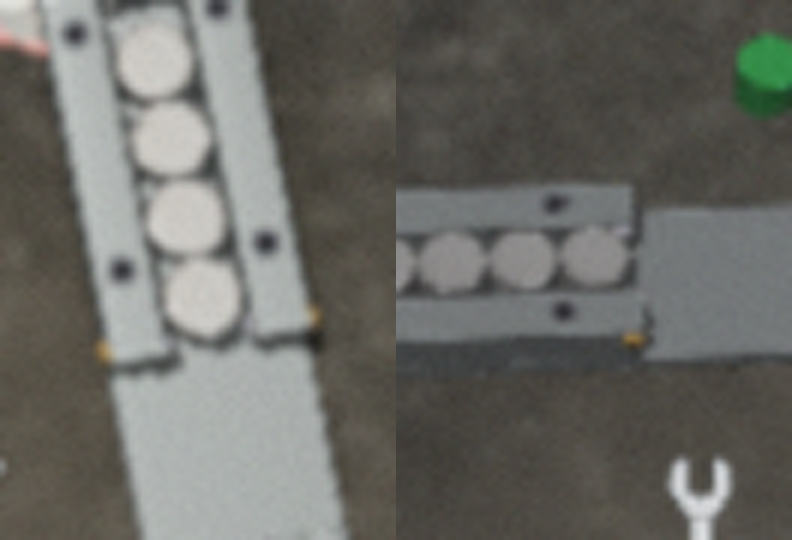

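The crop confirms it: bucket_a is the grey follower next to the landing (top crop about (203,297), side crop about (597,256)), and the green puck is well apart.

```bash
python3 - <<'E'
from m import *
T=load('top');S=load('side')
for n,p in {'a':(430,253),'b':(406,254),'c':(388,255),'d':(369,256)}.items():
    p={'a':(426.5,252.5)}.get(n,p)
    uv,P,r=circ(S,*p,.0315,.014,8); print(n,(uv*s).round(1),(P*1000).round(1),round(r,2))
C=np.concatenate([cloud(d)[d['depth']>0] for d in (T,S)])
def clear(x,y,z,name):
    q=C[C[:,2]>z]; D=np.hypot(q[:,0]-x,q[:,1]-y); i=D.argmin(); print(name,z,'nearest',D[i].round(3),q[i].round(3))
for z in(.06,.1,.2,.4): clear(.495,.068,z,'a'); clear(.538,.383,z,'bore')
for f in np.linspace(0,1,8):
    p=np.array([.208,.694])*(1-f)+np.array([.495,.067])*f; clear(*p,.15,p.round(2))
# rack edges: top-surface direction from top view mask of landing/walls
g=cv2.cvtColor(T['color'],cv2.COLOR_RGB2HSV)
P=cloud(T); 
# landing region depth check
m=(abs(P[...,0]-.445)<.02)&(abs(P[...,1]-.058)<.02); print('landing z',np.median(P[m][:,2]))
hs=cloud(S); m=(abs(hs[...,0]-.445)<.02)&(abs(hs[...,1]-.058)<.02); print('landing z',np.median(hs[m][:,2]))
print(manip.__dict__.keys())
E
```

```text
a [424.6 249.8] [495.7  63.3  31.5] 0.99
b [404.9 254.5] [524.3  76.2  31.5] 0.94
c [387.5 254.3] [550.4  79.7  31.5] 0.97
d [368.9 256.4] [577.5  87.7  31.5] 1.07
a 0.06 nearest 0.093 [0.587 0.076 0.3  ]
bore 0.06 nearest 0.12 [0.625 0.3   0.252]
a 0.1 nearest 0.093 [0.587 0.076 0.3  ]
bore 0.1 nearest 0.12 [0.625 0.3   0.252]
a 0.2 nearest 0.093 [0.587 0.076 0.3  ]
bore 0.2 nearest 0.12 [0.625 0.3   0.252]
a 0.4 nearest 0.108 [0.603 0.068 0.5  ]
bore 0.4 nearest 0.17 [0.667 0.273 0.504]
[0.21 0.69] 0.15 nearest 0.574 [0.625 0.3   0.252]
[0.25 0.6 ] 0.15 nearest 0.484 [0.625 0.3   0.252]
[0.29 0.51] 0.15 nearest 0.398 [0.625 0.3   0.252]
[0.33 0.43] 0.15 nearest 0.318 [0.612 0.276 0.252]
[0.37 0.34] 0.15 nearest 0.24 [0.592 0.241 0.32 ]
[0.41 0.25] 0.15 nearest 0.174 [0.58  0.2   0.271]
[0.45 0.16] 0.15 nearest 0.128 [0.582 0.161 0.252]
[0.5  0.07] 0.15 nearest 0.093 [0.587 0.076 0.3  ]
landing z 0.008852566556679355
landing z 0.009722487516093892
dict_keys([])
```

View pics/c2.png

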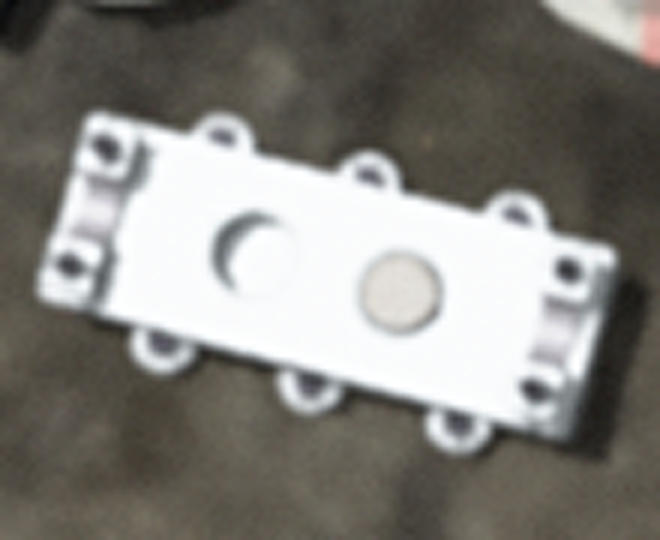

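The second crop shows the carrier with the empty bore at crop (254,256) and the fitted follower at (400,292). The saddles are at both ends. Next is the transit to above bucket_a, with the fingers closed.

```bash
R='' ; python3 -m creep '[[-10,-11,0,0,0,0],[-20,-23,0,0,0,0],[-20,-23,0,0,0,0],[-20,-23,0,0,0,0],[-20,-23,0,0,0,0]]' 255 20
python3 -m creep '[[-20,-23,0,0,0,0],[-20,-23,0,0,0,0],[-20,-23,0,0,0,0],[-20,-23,0,0,0,0],[-20,-23,0,0,0,0]]'
python3 -m creep '[[-20,-23,0,0,0,0],[-20,-23,0,0,0,0],[-20,-23,0,0,0,0],[-20,-23,0,0,0,0],[-20,-23,0,0,0,0]]'
python3 -m creep '[[-20,-23,0,0,0,0],[-20,-23,0,0,0,0],[-20,-23,0,0,0,0],[-10,-11,0,0,0,0],[0,0,0,0,0,0]]'
python3 -m creep '[[0,0,0,0,0,-0.1],[0,0,0,0,0,-0.1],[0,0,0,0,0,-0.1],[0,0,0,0,0,-0.1],[0,0,0,0,0,-0.09]]'
cat > st.py <<'E'
from h import *
from scipy.spatial.transform import Rotation as R
import sys
o=status.observe(); q=o['orientation']; r=R.from_quat([*q[1:],q[0]]); M=r.as_matrix()
print('t',round(o['time_s'],2),'tcp',(o['tcp_pos']*1000).round(1),'F',o['contact_force'].round(1),'w',round(o['gripper_width']*1000,1),'g',round(float(o['grasp_force']),1),'xang',np.degrees(np.arctan2(M[1,0],M[0,0])).round(1),'zax',M[:,2].round(4))
if len(sys.argv)>3:
    w=np.array([float(a) for a in sys.argv[1:4]])-o['tcp_pos']*1000; print('tool shift mm',(M.T@w).round(1))
E
python3 st.py 495 68.5 100
```

```text
time_s: 0.6
tcp_pos: [0.2661, 0.5671, 0.2421]
orientation: [0.0, 0.146, 0.989, -0.001]
contact_force: [0.6, 0.5, -0.6]
gripper_width: 0.0122
grasp_force: 0.0
time_s: 1.1
tcp_pos: [0.3284, 0.4282, 0.2422]
orientation: [0.0, 0.146, 0.989, -0.0]
contact_force: [0.7, -0.6, -0.4]
gripper_width: -0.0002
grasp_force: 0.0
time_s: 1.6
tcp_pos: [0.3906, 0.2894, 0.2423]
orientation: [-0.0, 0.146, 0.989, -0.0]
contact_force: [0.1, -1.1, -0.5]
gripper_width: 0.0001
grasp_force: 0.0
time_s: 2.1
tcp_pos: [0.4348, 0.1916, 0.2423]
orientation: [0.0, 0.148, 0.989, -0.001]
contact_force: [0.8, 1.0, 0.0]
gripper_width: 0.0004
grasp_force: 0.0
time_s: 2.6
tcp_pos: [0.4335, 0.196, 0.2422]
orientation: [-0.0, -0.102, 0.995, 0.0]
contact_force: [0.0, -0.3, 0.0]
gripper_width: 0.0003
grasp_force: 0.0
t 2.6 tcp [433.5 196.  242.2] F [ 0.  -0.3  0. ] w 0.3 g 0.0 xang -168.3 zax [-5.e-04  2.e-04 -1.e+00]
tool shift mm [ -34.5 -137.4  142.2]
```

```bash
python3 -m creep '[[-3,-10,10,0,0,0],[-5,-20,20,0,0,0],[-5,-20,20,0,0,0],[-5,-20,20,0,0,0],[-5,-20,20,0,0,0]]'
python3 -m creep '[[-5,-20,20,0,0,0],[-4,-18,20,0,0,0],[-2,-9,10,0,0,0],[0,0,0,0,0,0],[0,0,0,0,0,0]]'
python3 st.py 495 68.5 100
python3 - <<'E'
from h import *
o=[]
for n in('top','side'):
    d=grab(n); p=proj(d,status.observe()['tcp_pos']+[0,0,-.011])[0]; print(n,p.round(1)); u,v=p.astype(int)
    o.append(cv2.resize(d['color'][max(v-35,0):v+35,u-32:u+32,::-1],(400,438),interpolation=cv2.INTER_CUBIC))
cv2.imwrite('pics/c3.png',np.hstack(o))
E
```

```text
time_s: 3.1
tcp_pos: [0.4746, 0.1105, 0.151]
orientation: [-0.0, -0.098, 0.995, -0.0]
contact_force: [-0.8, -1.0, 0.3]
gripper_width: 0.0
grasp_force: 0.0
time_s: 3.6
tcp_pos: [0.4946, 0.0682, 0.1024]
orientation: [-0.0, -0.099, 0.995, 0.0]
contact_force: [0.5, -0.4, 1.0]
gripper_width: -0.0001
grasp_force: 0.0
t 3.6 tcp [494.6  68.2 102.4] F [ 0.5 -0.4  1. ] w -0.1 g 0.0 xang -168.6 zax [-4.e-04  3.e-04 -1.e+00]
tool shift mm [-0.4  0.2  2.4]
top [299.3 208.8]
side [273.2 146.9]
```

View pics/c3.png

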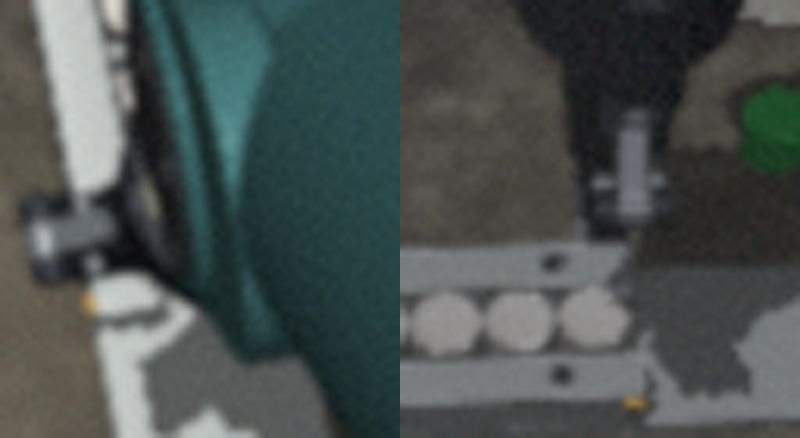

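The top view is blocked by the wrist. The side view, on the right of the crop, shows the fingertips at about (607,240) and bucket_a at (597,318), so they are near alignment. I'll lower to a few mm above it and look again.

```bash
python3 -m creep '[[0,0,10,0,0,0],[0,0,10,0,0,0],[0,0,10,0,0,0],[0,0,8,0,0,0],[0,0,5,0,0,0]]'
python3 -m creep '[[0,0,4,0,0,0],[0,0,3,0,0,0],[0,0,2,0,0,0],[0,0,0,0,0,0],[0,0,0,0,0,0]]'
python3 st.py 495 68.5 48
python3 - <<'E'
from h import *
d=grab('side'); o=status.observe(); p=proj(d,o['tcp_pos']+[0,0,-.011])[0]; print(p.round(1))
S=np.load('side.npz')
u0,v0=250,140
cv2.imwrite('pics/c4.png',cv2.resize(d['color'][v0-25:v0+35,u0-10:u0+70,::-1],(800,600),interpolation=cv2.INTER_CUBIC))
E
```

```text
time_s: 4.2
tcp_pos: [0.4943, 0.0676, 0.0581]
orientation: [-0.001, -0.099, 0.995, -0.0]
contact_force: [-0.0, 0.4, -0.1]
gripper_width: 0.0002
grasp_force: 0.0
time_s: 4.7
tcp_pos: [0.495, 0.0676, 0.0505]
orientation: [0.0, -0.099, 0.995, 0.0]
contact_force: [-0.2, -0.2, 0.7]
gripper_width: -0.0002
grasp_force: 0.0
t 4.7 tcp [495.   67.6  50.5] F [-0.2 -0.2  0.7] w -0.2 g 0.0 xang -168.7 zax [ 4.e-04  0.e+00 -1.e+00]
tool shift mm [-0.2  0.9  2.5]
[272.  159.5]
```

View pics/c4.png

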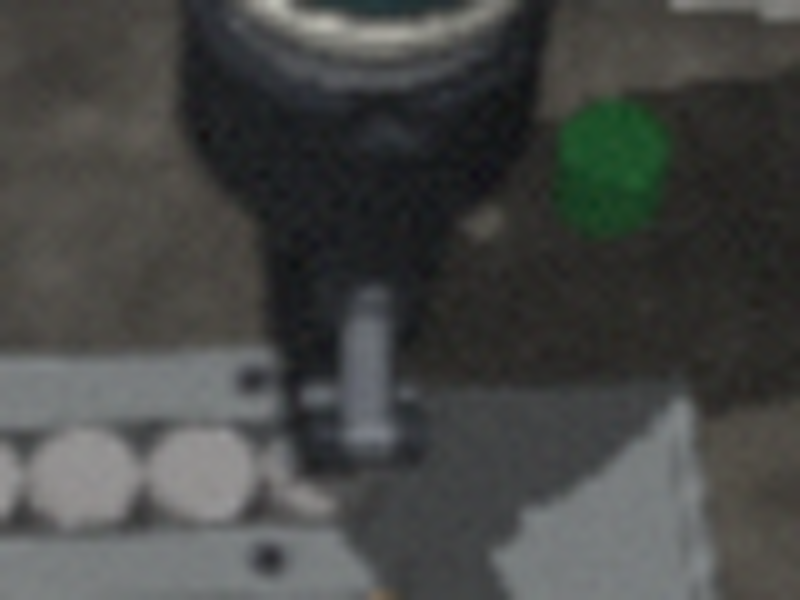

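```bash
python3 - <<'E'
from h import *
from scipy.spatial.transform import Rotation as R
d=load('side'); o=status.observe(); q=o['orientation']; M=R.from_quat([*q[1:],q[0]]).as_matrix(); t=o['tcp_pos']
f=lambda P:((proj(d,P)-[240,115])*10).round(0).tolist()
for l in([0,0,11],[11,0,11],[-11,0,11],[0,14.5,11],[11,14.5,11],[-11,14.5,11],[11,14.5,-8],[-11,14.5,-8],[0,14.5,-30]): print(l,f(t+M@np.array(l)/1000))
for P in([.495,.0685,.0315],[.4975,.0715,.0315],[.509,.0713,.0315],[.481,.0657,.0315]): print(P,f(P))
C=cloud(d)
# depth-based: points of the finger near tip
m=(d['depth']>0)&(C[...,2]>.043)&(C[...,2]<.065)&(abs(C[...,0]-.495)<.05)&(abs(C[...,1]-.068)<.05)
Q=C[m]; print(len(Q)); L=((Q-t)@M*1000)
print(np.percentile(L,[2,10,50,90,98],axis=0).round(1))
E
```

```text
[0, 0, 11] [[320.0, 445.0]]
[11, 0, 11] [[367.0, 443.0]]
[-11, 0, 11] [[274.0, 447.0]]
[0, 14.5, 11] [[325.0, 497.0]]
[11, 14.5, 11] [[372.0, 495.0]]
[-11, 14.5, 11] [[278.0, 499.0]]
[11, 14.5, -8] [[377.0, 450.0]]
[-11, 14.5, -8] [[282.0, 454.0]]
[0, 14.5, -30] [[335.0, 397.0]]
[0.495, 0.0685, 0.0315] [[318.0, 467.0]]
[0.4975, 0.0715, 0.0315] [[306.0, 476.0]]
[0.509, 0.0713, 0.0315] [[258.0, 470.0]]
[0.481, 0.0657, 0.0315] [[378.0, 465.0]]
15
[[-12.2  -4.9  -5.1]
 [-12.2  -3.7  -2.3]
 [-10.5   7.4   1.2]
 [  2.1  14.3   4. ]
 [  4.9  14.5   5.4]]
```

```bash
python3 - <<'E'
from h import *
from scipy.spatial.transform import Rotation as R
d=load('side'); o=status.observe(); q=o['orientation']; M=R.from_quat([*q[1:],q[0]]).as_matrix(); t=o['tcp_pos']
f=lambda P:((proj(d,P)-[240,115])*10).round(0).tolist()
for z in(-30,-60,-90,-120,-160,-200): print(z,f(t+M@np.array([0,0,z])/1000),f(t+M@np.array([0,40,z])/1000))
# dark silhouette width per row
g=cv2.cvtColor(d['color'],cv2.COLOR_RGB2GRAY).astype(int)
for v in(122,128,134,140,146,150,154,157,159,161,163): print(v,(v-115)*10,g[v,255:290])
C=cloud(d)
m=(d['depth']>0)&(C[...,2]>.07)&(abs(C[...,0]-.495)<.08)&(abs(C[...,1]-.068)<.08)
L=((C[m]-t)@M*1000); print(len(L))
for a in range(-160,0,20):
    k=L[(L[:,2]>a)&(L[:,2]<a+20)]
    if len(k)>5: print(a,len(k),np.percentile(k[:,0],[5,50,95]).round(1),np.percentile(k[:,1],[5,50,95]).round(1))
E
```

```text
-30 [[330.0, 344.0]] [[345.0, 492.0]]
-60 [[338.0, 266.0]] [[353.0, 416.0]]
-90 [[346.0, 183.0]] [[361.0, 336.0]]
-120 [[354.0, 95.0]] [[371.0, 250.0]]
-160 [[367.0, -30.0]] [[384.0, 129.0]]
-200 [[380.0, -166.0]] [[398.0, -4.0]]
122 70 [76 82 62 39 34 31 29 36 38 43 45 50 51 61 73 76 75 85 87 85 88 80 79 82
 82 86 81 79 75 61 51 47 36 40 44]
128 130 [87 81 73 51 37 19 37 33 26 36 34 33 32 32 31 31 34 29 34 32 37 42 47 51
 54 49 42 40 30 30 24 30 31 28 21]
134 190 [77 74 78 78 73 70 63 51 44 39 32 35 28 26 34 31 33 35 31 28 34 32 32 31
 33 28 30 25 30 29 32 29 25 30 36]
140 250 [71 65 67 72 70 73 66 69 70 67 60 42 29 27 28 27 30 36 38 35 33 33 29 31
 32 30 29 28 34 33 41 44 42 44 45]
146 310 [68 71 71 72 74 72 74 71 68 70 67 52 35 28 29 34 37 39 43 53 74 84 78 64
 46 36 32 31 35 43 40 42 41 42 40]
150 350 [ 97  98 101 106 110 112 117 114 112 114 111 105  76  45  27  29  30  26
  38  74 100 106 106  82  48  41  38  41  44  40  39  48  43  45  42]
154 390 [124 124 126 122 122 127 125 123 111  96  94 100  92  61  43  83 100 101
  87  88 100 103 106  90  70  86  75  60  61  63  65  66  7
[... 234 characters left out ...]
  43  44
  48  71  88  93  88  91  67  47  48  52  61  67  68  65  65  66  67]
161 460 [136 144 146 146 146 148 146 147 145 145 122 122 125 107  78  47  33  38
  42  42  51  57  56  56  52  52  50  61  62  66  66  66  65  65  65]
163 480 [126 142 146 147 144 143 144 147 145 138 108  84 112 115 107 105  88  77
  76  75  73  70  63  62  66  68  69  65  66  67  68  67  67  66  64]
6967
-160 242 [-36.1  -3.6  27.9] [14.1 32.5 38.1]
-140 204 [-35.7  -6.9  28.4] [14.8 33.3 38.4]
-120 79 [-14.6  -1.6  10.6] [31.9 37.  42.1]
-100 143 [-17.8  -3.   14.6] [18.3 42.7 60.1]
-80 74 [-17.2  -6.3  13.5] [12.9 45.3 62.4]
-60 45 [-17.8  -9.4  12.7] [12.6 16.3 39. ]
-40 12 [-14.3 -12.   -5. ] [ 6.5 13.4 25.9]
```

The side crop shows the closed gripper over bucket_a. The nearer outer knuckle at about (360,410) hides the tip, and a's visible left edge is at (268,470). This agrees with the kinematics to about 2 mm. I'll now approach slowly.

```bash
cat > ck.py <<'E'
# exit non-zero when |F| exceeds limit: stop chained moves
from cell import status; import sys
o=status.observe(); f=o['contact_force']; print(round(o['time_s'],1),(o['tcp_pos']*1000).round(1),f.round(1)); sys.exit(abs(f[2])>float(sys.argv[1]))
E
python3 -m creep '[[0,0.5,0.5,0,0,0],[0,0.5,0.8,0,0,0],[0,0,1,0,0,0],[0,0,1,0,0,0],[0,0,0.8,0,0,0]]' >/dev/null; python3 ck.py 3 &&
python3 -m creep '[[0,0,0.4,0,0,0],[0,0,0.4,0,0,0],[0,0,0.4,0,0,0],[0,0,0.3,0,0,0],[0,0,0.3,0,0,0]]' >/dev/null && python3 ck.py 3 &&
python3 -m creep '[[0,0,0.2,0,0,0],[0,0,0.2,0,0,0],[0,0,0.2,0,0,0],[0,0,0.2,0,0,0],[0,0,0,0,0,0]]' >/dev/null && python3 ck.py 3 &&
python3 -m creep '[[0,0,0.2,0,0,0],[0,0,0.2,0,0,0],[0,0,0.2,0,0,0],[0,0,0,0,0,0]]' >/dev/null && python3 ck.py 3 &&
python3 -m creep '[[0,0,0.2,0,0,0],[0,0,0.2,0,0,0],[0,0,0.2,0,0,0],[0,0,0,0,0,0]]' >/dev/null && python3 ck.py 3 &&
python3 -m creep '[[0,0,0.2,0,0,0],[0,0,0.2,0,0,0],[0,0,0.2,0,0,0],[0,0,0,0,0,0]]' >/dev/null && python3 ck.py 3 &&
python3 -m creep '[[0,0,0.2,0,0,0],[0,0,0.2,0,0,0],[0,0,0.2,0,0,0],[0,0,0,0,0,0]]' >/dev/null && python3 ck.py 3
```

```text
5.2 [494.7  68.6  46.1] [ 0.6  0.6 -0.5]False
```

```bash
sed -i 's/sys.exit(abs(f\[2\])>float(sys.argv\[1\]))/sys.exit(int(abs(f[2])>float(sys.argv[1])))/' ck.py
python3 -m creep '[[0,0,0.4,0,0,0],[0,0,0.4,0,0,0],[0,0,0.4,0,0,0],[0,0,0.3,0,0,0],[0,0,0.3,0,0,0]]' >/dev/null && python3 ck.py 3 &&
python3 -m creep '[[0,0,0.2,0,0,0],[0,0,0.2,0,0,0],[0,0,0.2,0,0,0],[0,0,0,0,0,0]]' >/dev/null && python3 ck.py 3 &&
python3 -m creep '[[0,0,0.2,0,0,0],[0,0,0.2,0,0,0],[0,0,0.2,0,0,0],[0,0,0,0,0,0]]' >/dev/null && python3 ck.py 3 &&
python3 -m creep '[[0,0,0.2,0,0,0],[0,0,0.2,0,0,0],[0,0,0.2,0,0,0],[0,0,0,0,0,0]]' >/dev/null && python3 ck.py 3 &&
python3 -m creep '[[0,0,0.2,0,0,0],[0,0,0.2,0,0,0],[0,0,0.2,0,0,0],[0,0,0,0,0,0]]' >/dev/null && python3 ck.py 3 &&
python3 -m creep '[[0,0,0.2,0,0,0],[0,0,0.2,0,0,0],[0,0,0.2,0,0,0],[0,0,0,0,0,0]]' >/dev/null && python3 ck.py 3
```

```text
5.8 [494.7  68.6  44.4] [-0.6 -0.2 -0. ]
6.2 [494.7  68.6  43.8] [0.8 0.6 0.3]
6.5 [494.6  68.6  43.2] [-0.5  0.2 -0. ]
7.0 [494.7  68.6  42.6] [-0.3 -0.1  1.2]
7.3 [494.7  68.6  42.6] [-1.8  0.2  6.5]
```

```bash
python3 -m creep '[[0,0,0.2,0,0,0],[0,0,0.1,0,0,0],[0,0,0,0,0,0]]' >/dev/null && python3 ck.py 13 &&
python3 -m creep '[[0,0,0.2,0,0,0],[0,0,0.1,0,0,0],[0,0,0,0,0,0]]' >/dev/null && python3 ck.py 12 &&
python3 -m creep '[[0,0,0.1,0,0,0],[0,0,0.1,0,0,0],[0,0,0,0,0,0]]' >/dev/null && python3 ck.py 12.5 &&
python3 -m creep '[[0,0,0.1,0,0,0],[0,0,0,0,0,0]]' >/dev/null && python3 ck.py 12.5
```

```text
7.7 [494.7  68.6  42.6] [-1.2 -1.   9.4]
8.0 [494.7  68.6  42.5] [-2.2 -0.6 12.7]
```

```bash
python3 -m creep '[[0,0,0.15,0,0,0],[0,0,0,0,0,0]]' >/dev/null; python3 ck.py 16.5 &&
python3 -m creep '[[0.5,0,0,0,0,0],[1,0,0,0,0,0]]' >/dev/null && python3 ck.py 17 &&
python3 -m creep '[[1,0,0,0,0,0],[1,0,0,0,0,0]]' >/dev/null && python3 ck.py 17 &&
python3 -m creep '[[1,0,0,0,0,0],[1,0,0,0,0,0]]' >/dev/null && python3 ck.py 17
```

```text
8.2 [494.7  68.6  42.5] [-2.2 -0.4 15. ]
8.3 [494.6  68.6  42.5] [ 0.4  0.6 11.5]
8.6 [494.1  68.5  42.6] [1.9 1.2 9.5]
8.8 [492.3  68.1  42.6] [1.  0.5 9.6]
```

```bash
python3 -m creep '[[0,0,0.2,0,0,0],[0,0,0.15,0,0,0],[0,0,0,0,0,0]]' >/dev/null; python3 ck.py 16 &&
python3 -m creep '[[1,0,0.05,0,0,0],[1,0,0.05,0,0,0]]' >/dev/null && python3 ck.py 17
```

```text
9.1 [492.2  68.1  42.5] [ 0.5  0.8 14. ]
9.2 [491.3  67.9  42.5] [ 0.3  0.4 12.5]
```

```bash
python3 -m creep '[[1,0,0.05,0,0,0],[1,0,0.05,0,0,0]]' >/dev/null; python3 ck.py 16.5 &&
python3 -m creep '[[1,0,0.05,0,0,0],[1,0,0,0,0,0]]' >/dev/null && python3 ck.py 16.5 &&
python3 -m creep '[[1,0,0,0,0,0],[1,0,0,0,0,0]]' >/dev/null && python3 ck.py 16.5 &&
python3 -m creep '[[1,0,0,0,0,0],[1,0,0,0,0,0]]' >/dev/null && python3 ck.py 16.5
python3 st.py; python3 - <<'E'
from h import *
d=grab('side')
cv2.imwrite('pics/c5.png',cv2.resize(d['color'][115:175,240:320,::-1],(800,600),interpolation=cv2.INTER_CUBIC))
E
```

```text
9.4 [489.6  67.6  42.5] [ 0.4  0.5 13.9]
9.7 [488.3  67.3  42.5] [ 3.8 -0.4 12.6]
9.8 [486.8  67.1  42.5] [ 3.5  0.8 12.6]
10.1 [484.8  66.6  42.5] [ 3.7  0.8 13.1]
t 10.05 tcp [484.8  66.6  42.5] F [ 3.7  0.8 13.1] w -0.0 g 6.6 xang -168.6 zax [ 0.0109  0.0023 -0.9999]
```

View pics/c5.png

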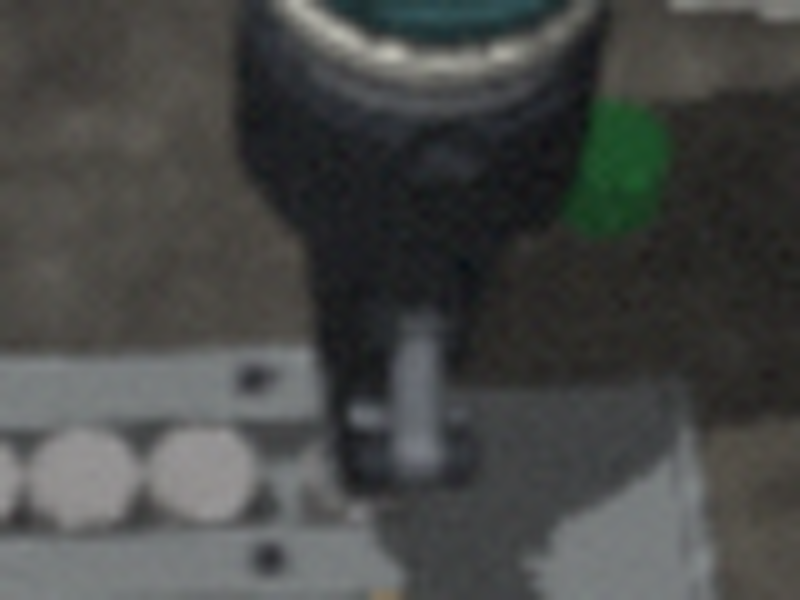

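bucket_a has moved with the fingers: its left edge is now at about (305,480), with a gap to b, whose right edge is still at (255,475). I'll keep sliding.

```bash
python3 -m creep '[[1,0,0.05,0,0,0],[1,0,0,0,0,0]]' >/dev/null; python3 ck.py 16.5 &&
python3 -m creep '[[1,0,0,0,0,0],[1,0,0,0,0,0]]' >/dev/null && python3 ck.py 16.5 &&
python3 -m creep '[[1,0,0,0,0,0],[1,0,0,0,0,0]]' >/dev/null && python3 ck.py 16.5 &&
python3 -m creep '[[1,0,0,0,0,0],[1,0,0,0,0,0]]' >/dev/null && python3 ck.py 16.5 &&
python3 -m creep '[[1,0,0,0,0,0],[1,0,0,0,0,0]]' >/dev/null && python3 ck.py 16.5 &&
python3 -m creep '[[1,0,0,0,0,0],[1,0,0,0,0,0]]' >/dev/null && python3 ck.py 16.5
```

```text
10.3 [482.7  66.3  42.5] [ 3.1  0.4 13.9]
10.5 [480.5  65.8  42.5] [ 2.7  0.3 13.4]
10.7 [478.1  65.3  42.5] [ 1.8  1.6 16.3]
10.9 [476.   64.8  42.5] [ 2.1  0.6 16.8]
```

```bash
python3 -m creep '[[1,0,-0.2,0,0,0],[1,0,0,0,0,0]]' >/dev/null; python3 ck.py 16.5 &&
python3 -m creep '[[1,0,0,0,0,0],[1.5,0,-0.05,0,0,0]]' >/dev/null && python3 ck.py 16.5 &&
python3 -m creep '[[1.5,0,0,0,0,0],[1.5,0,-0.05,0,0,0]]' >/dev/null && python3 ck.py 16.5 &&
python3 -m creep '[[1.5,0,0,0,0,0],[1.5,0,-0.05,0,0,0]]' >/dev/null && python3 ck.py 16.5 &&
python3 -m creep '[[1.5,0,0,0,0,0],[1.5,0,-0.05,0,0,0]]' >/dev/null && python3 ck.py 16.5 &&
python3 -m creep '[[1.5,0,0,0,0,0],[1.5,0,-0.05,0,0,0]]' >/dev/null && python3 ck.py 16.5 &&
python3 -m creep '[[1.5,0,0,0,0,0],[1.5,0,0,0,0,0]]' >/dev/null && python3 ck.py 16.5
```

```text
11.1 [473.8  64.4  42.5] [ 2.1  0.6 13.8]
11.3 [471.4  63.9  42.5] [ 2.3 -0.2 13.2]
11.5 [468.3  63.3  42.5] [ 2.9  1.1 12.7]
11.7 [465.3  62.7  42.5] [ 2.5  0.7 14.8]
11.9 [462.3  62.1  42.5] [ 2.1  0.1 12.5]
12.1 [459.2  61.5  42.5] [ 1.2  0.2 12.9]
12.3 [456.3  60.9  42.5] [ 1.2  0.5 12.6]
```

```bash
python3 -m creep '[[1.5,0,0.05,0,0,0],[1.5,0,0,0,0,0]]' >/dev/null; python3 ck.py 16.5 &&
python3 -m creep '[[1.5,0,0,0,0,0],[1.5,0,0,0,0,0]]' >/dev/null && python3 ck.py 16.5 &&
python3 -m creep '[[1,0,0,0,0,0],[0.5,0,0,0,0,0],[0,0,0,0,0,0],[0,0,0,0,0,0]]' >/dev/null && python3 ck.py 16.5 &&
python3 -m creep '[[0,0,-0.5,0,0,0],[0,0,-0.5,0,0,0],[0,0,-0.5,0,0,0],[0,0,-1,0,0,0],[0,0,-2,0,0,0]]' >/dev/null && python3 ck.py 16.5 &&
python3 -m creep '[[0,0,-10,0,0,0],[0,0,-20,0,0,0],[0,0,-25,0,0,0],[0,0,-10,0,0,0],[0,0,0,0,0,0]]' 0 >/dev/null && python3 st.py
python3 - <<'E'
from m import *
d=grab('side'); p=proj(d,[.4475,.0595,.0315])[0]; print((p*s).round(1))
print(circ(d,*(p*s),.0315,.014,11))
print(circ(d,407,254,.0315,.014,8))
cv2.imwrite('pics/c6.png',cv2.resize(d['color'][115:190,240:340,::-1],(800,600),interpolation=cv2.INTER_CUBIC))
E
```

```text
12.5 [453.6  60.3  42.5] [ 2.7 -0.4 13.6]
12.7 [450.6  59.8  42.5] [ 1.6  0.4 14.8]
13.1 [449.   59.4  42.5] [ 1.5  0.  14.5]
13.6 [444.6  58.5  45.3] [ 0.3 -0.1 -0.3]
t 14.1 tcp [446.   58.8 112. ] F [-0.3 -0.2  0. ] w 72.3 g 0.0 xang -168.6 zax [ 3.4e-03  7.0e-04 -1.0e+00]
[456.4 251.7]
(array([297.625, 151.5  ]), array([0.43705708, 0.03012703, 0.0315    ]), np.float64(0.9463804030206964))
(array([259.375, 161.875]), array([0.52406379, 0.07327095, 0.0315    ]), np.float64(0.9061754603949365))
```

View pics/c6.png

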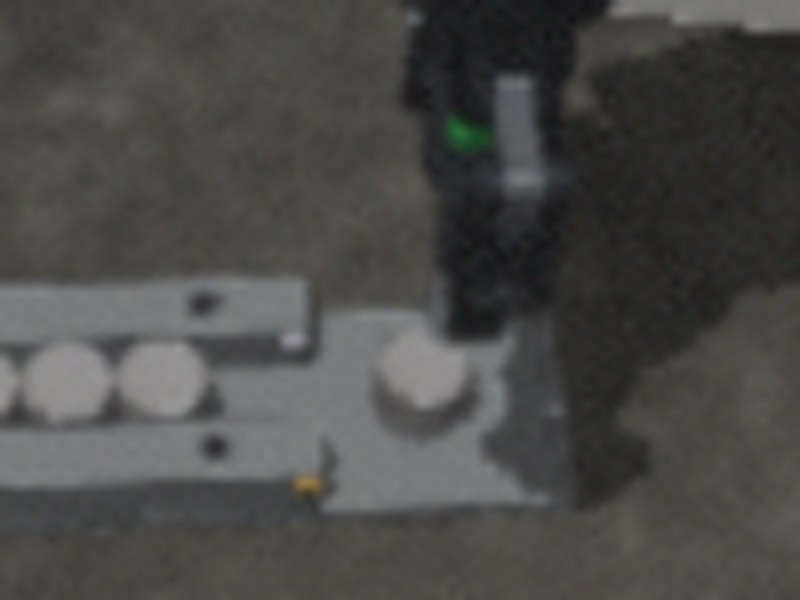

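a stands upright on the landing at crop (425,367), well clear of the row. b is unmoved at (164,378).

```bash
python3 - <<'E'
from h import *
d=load('side')
g=cv2.cvtColor(d['color'],cv2.COLOR_RGB2GRAY)
print('eye',ray(d,[[292.6,160.4],[260,161.7]],.0315).round(4))
# bright top faces: threshold, on upscaled patch
k=8; p=cv2.resize(g[148:175,240:304],None,fx=k,fy=k,interpolation=cv2.INTER_CUBIC)
b=cv2.morphologyEx((p>140).astype(np.uint8),cv2.MORPH_OPEN,np.ones((9,9)))
for c in cv2.findContours(b,0,2)[0]:
    a=cv2.contourArea(c)
    if a>1500:
        (x,y),(w,h),_=cv2.fitEllipse(c); uv=np.array([(x+.5)/k-.5+240,(y+.5)/k-.5+148]); print(a,uv.round(1),(np.array([w,h])/k).round(1),ray(d,uv,.0315).round(4))
E
python3 st.py 450 59.5 112
```

```text
eye [[0.4466 0.0574 0.0315]
 [0.5227 0.0726 0.0315]]
3185.5 [248.  161.9] [7.4 8.5] [[0.5506 0.0774 0.0315]]
3197.0 [260.1 161.6] [7.8 8.6] [[0.5225 0.0723 0.0315]]
2725.0 [292.5 160.4] [6.6 8.6] [[0.4467 0.0576 0.0315]]
t 14.15 tcp [445.5  58.8 111.1] F [ 0.3 -0.1  0.3] w 78.9 g 0.0 xang -168.6 zax [ 1.7e-03  4.0e-04 -1.0e+00]
tool shift mm [-4.6 -0.2 -0.9]
```

```bash
python3 -m creep '[[-1,0,8,0,0,0],[-1,0,15,0,0,0],[0,0,15,0,0,0],[0,0,12,0,0,0],[0,0,8,0,0,0]]' >/dev/null; python3 ck.py 3 &&
python3 -m creep '[[0,0,8,0,0,0],[0,0,5,0,0,0],[0,0,4,0,0,0],[0,0,4,0,0,0],[0,0,1,0,0,0]]' >/dev/null; python3 ck.py 3 &&
python3 -m creep '[[0,0,0,0,0,0],[0,0,0,0,0,0],[0,0,0,0,0,0]]' 140 20 >/dev/null; python3 st.py 448 59 30
```

```text
14.7 [446.1  58.9  50.6] [ 0.4 -0.4  0.3]
15.2 [447.2  59.1  30.4] [-0.2 -0.7  0. ]
t 15.45 tcp [447.3  59.1  30.8] F [-0.3  0.2  0.1] w 44.1 g 0.0 xang -168.6 zax [ 6.e-04  1.e-04 -1.e+00]
tool shift mm [-0.7 -0.2  0.8]
```

```bash
python3 -m creep '[[0,0,0,0,0,0],[0,0,0,0,0,0],[0,0,0,0,0,0],[0,0,0,0,0,0],[0,0,0,0,0,0]]' 255 20 >/dev/null; python3 st.py
python3 -m creep '[[0,0,-1,0,0,0],[0,0,-3,0,0,0],[0,0,-6,0,0,0],[0,0,-10,0,0,0],[0,0,-10,0,0,0]]' >/dev/null
python3 -m creep '[[0,0,-15,0,0,0],[0,0,-20,0,0,0],[0,0,-20,0,0,0],[0,0,-10,0,0,0],[0,0,0,0,0,0]]' >/dev/null; python3 st.py 538 383 125
python3 - <<'E'
from h import *
d=grab('side'); p=proj(d,status.observe()['tcp_pos'])[0].astype(int); print(p)
cv2.imwrite('pics/c7.png',cv2.resize(d['color'][max(p[1]-30,0):p[1]+45,p[0]-50:p[0]+50,::-1],(800,600),interpolation=cv2.INTER_CUBIC))
E
```

```text
t 15.95 tcp [447.3  59.1  30.7] F [-0.3 -0.1  5.5] w 26.2 g 20.0 xang -168.6 zax [ 4.e-04  0.e+00 -1.e+00]
t 16.95 tcp [448.   59.2 127.1] F [ 0.8 -0.2 -0.8] w 26.4 g 19.8 xang -168.6 zax [ 3.6e-03  8.0e-04 -1.0e+00]
tool shift mm [-151.9  299.7    2.7]
[296 136]
```

The side view crop shown next checks the grip while I transit.

View pics/c7.png

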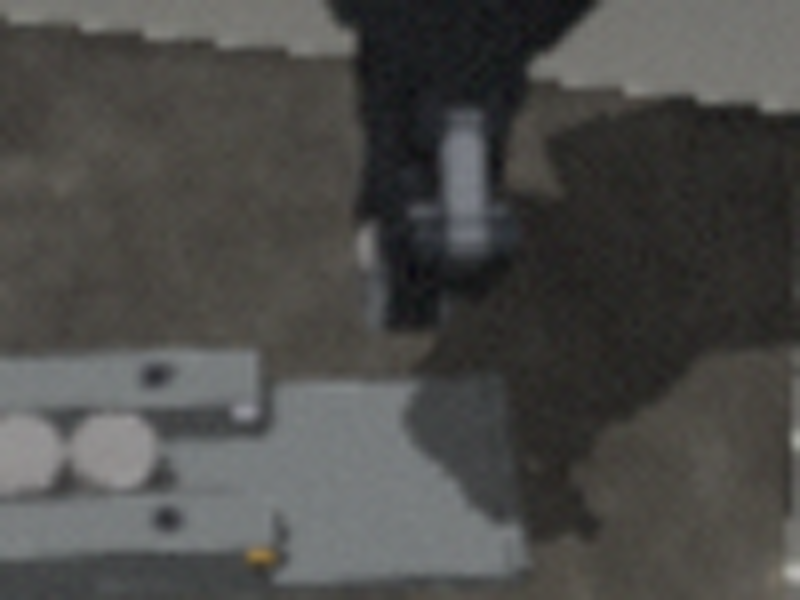

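```bash
python3 -m creep '[[-2,10,0,0,0,0],[-4,20,0,0,0,0],[-4,20,0,0,0,0],[-4,20,0,0,0,0],[-4,20,0,0,0,0]]' >/dev/null
python3 -m creep '[[-4,20,0,0,0,0],[-4,20,0,0,0,0],[-4,20,0,0,0,0],[-4,20,0,0,0,0],[-4,20,0,0,0,0]]' >/dev/null
python3 -m creep '[[-2,10,0,0,0,-0.05],[0,0,0,0,0,-0.1],[0,0,0,0,0,-0.12],[0,0,0,0,0,-0.12],[0,0,0,0,0,-0.12]]' >/dev/null
python3 -m creep '[[0,0,0,0,0,-0.12],[0,0,0,0,0,-0.12],[0,0,0,0,0,-0.12],[0,0,0,0,0,-0.12],[0,0,0,0,0,-0.1]]' >/dev/null
python3 -m creep '[[0,0,0,0,0,-0.03],[0,0,0,0,0,0]]' >/dev/null
python3 st.py 538 383 100; python3 -c "
from cell import status;print(status.observe()['joints'].round(2))"
```

```text
t 19.2 tcp [446.6 262.6 124.9] F [0.1 0.2 0.1] w 26.7 g 19.8 xang -104.5 zax [-1.3e-03 -6.0e-04 -1.0e+00]
tool shift mm [-139.5  -58.4   24.7]
[-0.43  0.52 -0.26  2.15  0.27  0.5   2.  ]
```

The follower is held. In the crop its left edge shows at (368,245), left of the finger at (412,300), so it sits slightly off-centre towards tool -x. The row stays in place, with b at (115,450). Next I move over the bore.

```bash
python3 -m creep '[[-8,-3,0,0,0,0],[-16,-7,0,0,0,0],[-20,-8,0,0,0,0],[-20,-8,0,0,0,0],[-20,-8,0,0,0,0]]' >/dev/null
python3 -m creep '[[-20,-9,5,0,0,0],[-18,-8,10,0,0,0],[-12,-5,14,0,0,0],[-6,-2,14,0,0,0],[0,0,7,0,0,0]]' >/dev/null
python3 -m creep '[[0,0,0,0,0,0],[0,0,0,0,0,0]]' >/dev/null
python3 st.py 538 383 72
python3 - <<'E'
from h import *
o=[]
for n in('side','top'):
    d=grab(n); p=proj(d,[.535,.375,.045])[0].astype(int); print(n,p)
    o.append(cv2.resize(d['color'][p[1]-30:p[1]+30,p[0]-20:p[0]+20,::-1],(400,600),interpolation=cv2.INTER_CUBIC))
cv2.imwrite('pics/c8.png',np.hstack(o))
E
```

```text
t 20.4 tcp [537.6 383.2  75.4] F [-0.1  0.1 -1.3] w 27.0 g 19.8 xang -104.5 zax [-8.0e-04 -1.1e-03 -1.0e+00]
tool shift mm [ 0.1 -0.5  3.4]
side [234 281]
top [149 190]
```

View pics/c8.png

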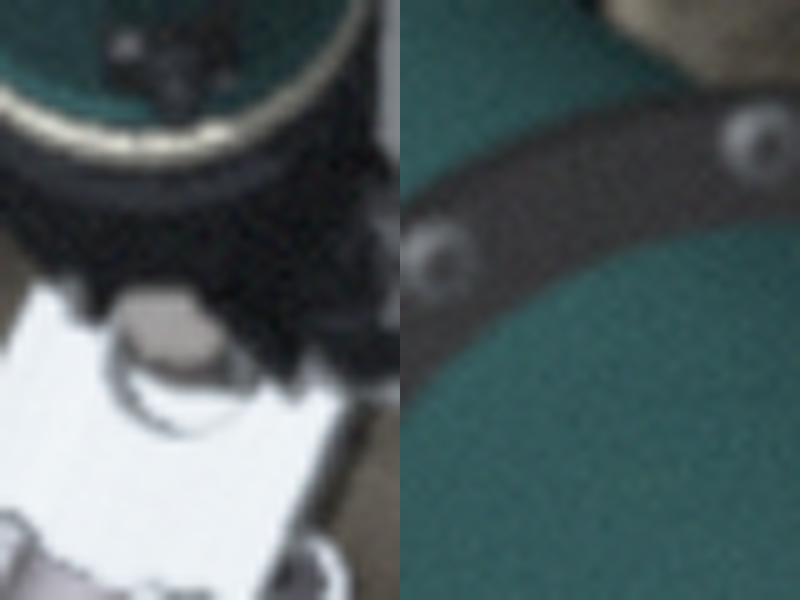

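```bash
python3 - <<'E'
from h import *
from scipy.spatial.transform import Rotation as R
d=load('side'); o=status.observe(); q=o['orientation']; M=R.from_quat([*q[1:],q[0]]).as_matrix(); t=o['tcp_pos']
f=lambda P:((proj(d,P)-[214,251]+.5)*10).round(0)
th=np.radians(np.arange(0,360,30))
for off in(0,-2):
  for z in(-.8,20.7):
    P=np.c_[14*np.cos(th)+off,14*np.sin(th),np.full(12,z)]/1000; print(off,z,f(t+P@M.T).astype(int).tolist())
P=np.c_[.0148*np.cos(th)+.5381,.0148*np.sin(th)+.3833,np.full(12,.036)]; print('bore',f(P).astype(int).tolist())
g=cv2.cvtColor(d['color'],cv2.COLOR_RGB2GRAY)
for v in range(278,297): print((v-251)*10+5,g[v,222:242])
E
```

```text
0 -0.8 [[211, 236], [240, 258], [254, 292], [248, 328], [225, 357], [190, 370], [153, 365], [123, 343], [110, 309], [116, 273], [140, 245], [174, 232]]
0 20.7 [[213, 272], [242, 293], [255, 326], [250, 361], [227, 390], [193, 403], [156, 398], [128, 376], [115, 343], [121, 308], [144, 280], [177, 267]]
-2 -0.8 [[207, 246], [236, 268], [250, 301], [244, 337], [221, 366], [186, 380], [148, 375], [119, 352], [106, 318], [112, 282], [136, 254], [170, 241]]
-2 20.7 [[209, 281], [238, 302], [251, 335], [246, 370], [223, 399], [189, 412], [152, 407], [124, 385], [111, 352], [116, 317], [139, 289], [173, 276]]
bore [[116, 352], [120, 389], [142, 419], [176, 433], [214, 429], [245, 407], [261, 373], [257, 336], [234, 307], [200, 292], [163, 296], [132, 318]]
275 [42 29 30 32 31 34 27 30 33 33 28 25 27 27 27 20 26 24 26 23]
285 [59 32 28 29 46 58 62 62 61 60 56 40 25 30 23 18 19 27 23 23]
295 [ 72  35  27  54  93 111 116 118 118 117 105  70  32  20  17  16  24  23
  21  18]
305 [ 78  42  37  89 135 152 153 156 156 154 150 106  54  31  32  26  20  21
  24  22]
315 [ 94  57  68 129 146 157 157 1
[... 570 characters left out ...]
 70]
385 [242 240 210 156 144 196 219 196 161 140 126 121 117 110  96 106 112 113
 159 139]
395 [243 241 228 177 141 153 219 236 227 210 201 198 197 188 177 164 151 173
 222 205]
405 [242 240 237 203 158 147 202 234 238 239 238 238 237 236 232 221 213 230
 239 235]
415 [242 241 240 231 205 170 162 204 223 235 239 239 238 234 227 226 235 241
 241 240]
425 [241 239 240 240 232 217 188 172 169 208 227 231 228 226 228 235 240 242
 241 241]
435 [240 240 241 240 241 239 231 214 198 192 206 217 224 235 238 240 242 240
 240 241]
445 [241 240 242 242 241 240 240 238 238 238 238 238 239 240 239 241 241 239
 242 242]
455 [241 240 240 241 242 240 240 240 241 241 240 240 241 241 240 241 240 240
 241 242]
```

In the last picture's left half (side view), the follower's top face is at about (175,330), above the bore rim, whose left edge is at (115,365) and bottom at (178,433). Relative to the bore, the follower needs to go about 3 mm further in +y. The top view is hidden by the arm. I'll correct that and lower with force checks.

```bash
python3 -m creep '[[-1.5,-0.3,3,0,0,0],[-1.5,-0.2,5,0,0,0],[0,0,5,0,0,0],[0,0,2,0,0,0],[0,0,1,0,0,0]]' >/dev/null; python3 st.py; python3 ck.py 3 &&
python3 -m creep '[[0,0,0.5,0,0,0],[0,0,0.5,0,0,0],[0,0,0.5,0,0,0],[0,0,0.5,0,0,0]]' >/dev/null; python3 ck.py 3 &&
python3 -m creep '[[0,0,0.5,0,0,0],[0,0,0.5,0,0,0],[0,0,0.5,0,0,0],[0,0,0.5,0,0,0]]' >/dev/null; python3 ck.py 3 &&
python3 -m creep '[[0,0,0.5,0,0,0],[0,0,0.5,0,0,0],[0,0,0.5,0,0,0],[0,0,0.5,0,0,0]]' >/dev/null; python3 ck.py 3 &&
python3 -m creep '[[0,0,0.5,0,0,0],[0,0,0.5,0,0,0],[0,0,0.5,0,0,0],[0,0,0.5,0,0,0]]' >/dev/null; python3 ck.py 3
```

```text
t 21.0 tcp [539.  386.6  58.9] F [ 0.3  0.3 -0.6] w 27.2 g 19.8 xang -104.5 zax [-7.e-04 -6.e-04 -1.e+00]
21.0 [539.  386.6  58.9] [ 0.3  0.3 -0.6]
21.4 [539.4 386.9  57.6] [ 0.3 -0.2 -0.5]
21.8 [539.4 386.6  56.4] [-1.6 -2.7  9. ]
21.8 [539.4 386.6  56.4] [-1.6 -2.7  9. ]
21.8 [539.4 386.6  56.4] [-1.6 -2.7  9. ]
```

```bash
python3 -m creep '[[0,0,-0.8,0,0,0],[0.9,0.3,0,0,0,0],[0.9,0.2,0,0,0,0],[0,0,0,0,0,0]]' >/dev/null; python3 ck.py 6 &&
python3 -m creep '[[0,0,0.4,0,0,0],[0,0,0.4,0,0,0],[0,0,0.4,0,0,0],[0,0,0,0,0,0]]' >/dev/null; python3 ck.py 6 &&
python3 -m creep '[[0,0,0.4,0,0,0],[0,0,0.4,0,0,0],[0,0,0.4,0,0,0],[0,0,0,0,0,0]]' >/dev/null; python3 ck.py 6 &&
python3 -m creep '[[0,0,0.4,0,0,0],[0,0,0.4,0,0,0],[0,0,0.4,0,0,0],[0,0,0,0,0,0]]' >/dev/null; python3 ck.py 6
```

```text
22.2 [538.7 385.6  56.5] [0.6 0.6 0.9]
22.6 [538.8 385.1  55.6] [-0.3 -0.4  5. ]
23.0 [538.8 384.7  54.5] [-0.2 -0.3  7.8]
23.0 [538.8 384.7  54.5] [-0.2 -0.3  7.8]
```

```bash
python3 st.py
python3 -m creep '[[0,0,-0.6,0,0,0],[0.5,0,0,0,0,0],[0.5,0,0,0,0,0],[0,0,0,0,0,0]]' >/dev/null; python3 st.py
python3 -m creep '[[0,0,0.4,0,0,0],[0,0,0.4,0,0,0],[0,0,0.4,0,0,0],[0,0,0,0,0,0]]' >/dev/null; python3 ck.py 6 &&
python3 -m creep '[[0,0,0.4,0,0,0],[0,0,0.4,0,0,0],[0,0,0.4,0,0,0],[0,0,0,0,0,0]]' >/dev/null; python3 st.py
```

```text
t 23.0 tcp [538.8 384.7  54.5] F [-0.2 -0.3  7.8] w 26.8 g 21.6 xang -104.5 zax [ 5.e-04 -8.e-04 -1.e+00]
t 23.4 tcp [538.6 384.5  54.7] F [ 1.5 -0.   2.8] w 26.5 g 21.3 xang -104.5 zax [ 9.e-04  7.e-04 -1.e+00]
23.8 [538.2 383.1  52.7] [ 2.9 -0.4  0.6]
t 24.2 tcp [538.3 383.4  51.7] F [ 3.1 -2.  -0.1] w 26.7 g 21.2 xang -104.5 zax [-2.0e-04 -1.4e-03 -1.0e+00]
```

```bash
python3 -m creep '[[0,-0.3,0.4,0,0,0],[0,0,0.4,0,0,0],[0,0,0.4,0,0,0],[0,0,0,0,0,0]]' >/dev/null; python3 ck.py 5 &&
python3 -m creep '[[0,-0.2,0.4,0,0,0],[0,0,0.4,0,0,0],[0,0,0.4,0,0,0],[0,0,0,0,0,0]]' >/dev/null; python3 ck.py 5 &&
python3 -m creep '[[0,0,0.4,0,0,0],[0,0,0.4,0,0,0],[0,0,0,0,0,0]]' >/dev/null; python3 st.py
```

```text
24.6 [538.4 383.6  50.8] [ 2.7 -3.1 -0.6]
25.0 [538.6 383.8  49.6] [ 2.1 -3.9  0.7]
t 25.3 tcp [538.7 383.8  48.8] F [ 3.4 -4.   0.9] w 26.8 g 21.3 xang -104.5 zax [-1.e-04 -5.e-04 -1.e+00]
```

```bash
python3 -m creep '[[0.2,-0.4,0.4,0,0,0],[0.2,0,0.4,0,0,0],[0,0,0.2,0,0,0],[0,0,0,0,0,0]]' >/dev/null; python3 st.py
python3 -m creep '[[0,0,0,0,0,0],[0,0,0,0,0,0],[0,0,0,0,0,0],[0,0,0,0,0,0],[0,0,0,0,0,0]]' 140 20 >/dev/null; python3 st.py
python3 -m creep '[[0,0,-2,0,0,0],[0,0,-8,0,0,0],[0,0,-15,0,0,0],[0,0,-20,0,0,0],[0,0,-20,0,0,0]]' >/dev/null
python3 -m creep '[[15,0,-20,0,0,0],[25,0,-20,0,0,0],[25,0,-10,0,0,0],[15,0,0,0,0,0],[0,0,0,0,0,0]]' >/dev/null; python3 st.py
python3 - <<'E'
from m import *
for n in('side','top'):
    d=grab(n); C=cloud(d)
    for nm,P in(('fit',[.5248,.3307,.0395]),('new',[.5381,.3833,.0395])):
        p=proj(d,P)[0]; uv,W,r=circ(d,*(p*s),.0395,.014,10)
        m=(np.hypot(C[...,0]-W[0],C[...,1]-W[1])<.009)&(d['depth']>0)&(abs(C[...,2]-.04)<.05)
        g=d['color'][int(p[1])-1:int(p[1])+2,int(p[0])-1:int(p[0])+2].mean((0,1))
        print(n,nm,uv.round(1),(W*1000).round(1),round(r,2),'z',m.sum(),np.round(np.percentile(C[m][:,2],[10,50,90])*1000,1) if m.sum() else None,g.round())
E
```

```text
t 25.7 tcp [538.7 383.8  47.8] F [ 2.2 -4.2 -0. ] w 27.0 g 21.3 xang -104.5 zax [-3.e-04  1.e-04 -1.e+00]
t 26.2 tcp [538.6 384.2  47.9] F [ 0.2 -0.4  0.2] w 38.7 g 0.0 xang -104.4 zax [-1.e-04  7.e-04 -1.e+00]
t 27.2 tcp [518.9 303.3 163.5] F [-0.4 -0.   0. ] w 38.7 g 0.0 xang -104.6 zax [ 2.0e-04 -1.8e-03 -1.0e+00]
side fit [242.  263.1] [526.1 332.   39.5] 1.06 z 58 [37.2 38.8 40.5] [156. 154. 154.]
side new [231.6 286.4] [539.3 383.9  39.5] 1.09 z 60 [37.7 39.2 41.1] [158. 156. 156.]Traceback (most recent call last):
  File "<stdin>", line 5, in <module>
  File "m.py", line 10, in circ
    c=c[0,0]; uv=(c[:2]+.5)/K-.5+[x0,y0]
      ~^^^^^
TypeError: 'NoneType' object is not subscriptable
```

```bash
python3 - <<'E'
from h import *
R=[]
for i in range(8):
    d=grab('side'); C=cloud(d); row=[]
    for W in((.5261,.332),(.5393,.3845)):
        m=(np.hypot(C[...,0]-W[0],C[...,1]-W[1])<.010)&(d['depth']>0)&(C[...,2]>.01)&(C[...,2]<.07)
        Q=C[m]; A=np.c_[Q[:,:2]-W,np.ones(len(Q))]; c=np.linalg.lstsq(A,Q[:,2],rcond=None)[0]; row+= [c[2]*1000,*c[:2]]
    R.append(row)
R=np.array(R); print(R.mean(0).round(3)); print((R.std(0)/8**.5).round(3))
E
```

```text
[ 3.9132e+01 -2.0000e-03 -1.7000e-02  3.9151e+01 -1.0000e-03  1.1000e-02]
[0.058 0.014 0.017 0.068 0.008 0.007]
```

The new follower's top is at 39.15 mm, the fitted one's at 39.13 mm, and both are level. It is home and the robot is clear.

```bash
python3 -c "
from cell import job; print(job.finish_job())"
```

```text
the job is handed in; nothing more can be done
None
```

The cam follower was slid out past the spring balls, picked up and fitted upright in the empty bore, its top level with the fitted one's to within 0.1 mm, and the job is handed in at about 28 s; the highest press force I read was 16.8 N (sampled, briefly just over the 12 to 16 N band), and the row was unmoved when last seen after the pick-up.

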